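# Open the sample incubator and hold its door wide

### The arm

A 6-joint arm with a two-finger parallel gripper is mounted at the origin on the work surface. World frame = base frame: x ahead of the robot, y to its left, z up, the work surface at z = 0. Lengths are in m, angles in rad, forces in N, time in s.
With the tool pointing down it reaches from about 0.325 to 0.925 m from the base axis. Payload 3.1 kg.
Tool frame: the origin (TCP) lies between the finger pads; the fingertips stand 14 mm ahead of it and the grasp point (between the pads) lies 5 mm behind it; z points along the fingers, y is the line along which they close (so a half turn about z gives the same grasp; the last joint's range is limited). The gripper opens to 85 mm and grips with 20 to 120 N. Pads are 22 mm wide; open, the fingers measure 114 mm over their backs; the gripper's body (76 mm by 85 mm) begins 54 mm behind the grasp point. The pads swing forward as they close: fully open they stand 13 mm farther back than shut.
Start: joints at [-1.309, 0.217, 1.613, -0, 1.311, -0.112], TCP at [0.228, -0.582, 0.245] pointing down, gripper open.
Joint ranges: [-2.75, 2.75], [-0.78, 2.1], [0.31, 2.55], [-1.13, 4.27], [0.13, 2.63], [-2.58, 2.58]. Speed limits (rad/s): [2.79, 2.79, 3.14, 3.14, 3.14, 3.14].

### API

Orientations are given as a unit quaternion [x, y, z, w].
In Python, from bench import status, vision, manip, models gives the robot as it stands.
- The arm moves only by the tool servo_tool, never from a script. Its argument "targets" is a list of rows, each a list of 2 entries, a list of its own where there are three numbers: the shift along the tool's x, y, z in m, then the turn, a rotation vector about the tool's x, y, z in rad. In form: [[[x, y, z], [rx, ry, rz]], ...]. A call has 1 to 5 rows; each row shifts and turns the commanded pose from where the row before left it, along the tool's axes as they then stand; what a row does not reach is not made up. A row lasts 1/12 s, in which the tool goes at most 41.7 mm and 7.16 degrees, less where a joint would pass 70% of its speed; a pose out of reach is approached as far as the arm can. A call with a gripper value outside its range is refused whole. "claw" is the finger opening in m, from 0 to 0.0854, set as the call begins (left out, the last holds). The fingers move at their own pace and stop on an object; "newtons" is the grip in N (left out, the last holds). Time passes only in rows, so rows that do not move let the fingers close. It gives the time, the measured TCP pose, the force, the opening and the grip force at its end, in the units of the state.
- status.sense(): the state, without advancing time (a new reading comes with each control period).
- vision.get_image(name): name is "side" or "top" or "wrist"; returns a dict with "frame" (384x512x3 uint8, red, green, blue), "depth" (384x512 float32, m along the optical axis (not along the pixel's ray), 0 where there is no reading), "K" (3x3 intrinsics, pixels), "rvec" (rotation vector, rad) and "tvec" (3), from world to camera coordinates, as OpenCV has them. Camera axes: x right, y down, z forward; pixel columns grow to the right and rows downward; lengths in m; the calibration is good to about 2 mm. The wrist camera is an equidistant fisheye: a pixel r from the principal point sees the ray r / f radians off the axis. A picture is of the moment at which its call begins.
- manip.job_done(): hands the job in; it is judged then, once.
Trained networks look in a picture, given as the dict that the camera call returned (one of the last four; its "shot" number tells which), for a name from the list of things; names that differ only in an ending like _2 or _b are one class to them, and where a whole thing is asked for, a point or a joint stands for the part that bears it (a point fixed in the world has none). Each returns a list of dicts, best first, with "confidence" (0 to 1); they miss things now and then, are a little off and sometimes report something else, mostly with a low value. They report only what shows in the picture. A call takes as long as a camera call.
- models.spot_in(target, picture): "extent" ([left, top, width, height] in pixels, round what is visible of it).
The state is a dict: "t": time; "joints": joint angles; "qvel": joint speeds; "effort": joint torques, N m; "tcp_pos": TCP position; "orientation": TCP orientation; "wrist_force": force on the tool from outside, world axes, zero at the start; "torque": the same for the moment, N m; "opening": finger opening in m; "grip_force": force on a finger pad.
Only numpy, scipy, OpenCV 4.12 (cv2) and the standard library are available. Lean on these libraries where they do the work, as an engineer would, in place of code of your own. Each camera call takes 0.05 s, during which the arm holds its last target. There are 200 camera calls.

### The job

Open the portable sample incubator for a colleague who needs both hands for the dishes. Fold the carrying handle on its roof right back until it snaps into the rear clip, squeeze the main catch (the one nearer the door's free edge) so that the door springs ajar, then squeeze the safety catch so that it springs clear. Take the door by its pull handle, swing it past the stiff half-open place until it stands about square to the front, and finish still holding it there by the pull handle, because by itself it swings back; leave the other things on the bench where they are.

Things in the scene. Friction and masses are not known exactly. Their poses are not given: they have to be found in the camera images.
- incubator: Portable sample incubator, fixed: white metal box 270 wide (y) x 185 deep, roof 190 above the bench, glazed door on its front. Origin on the bench under the box; x axis from front to back (the front faces -x), y axis towards the door's hinge side, z up. On the roof: carrying handle, its rear clip, and along the front edge two steel pinch catches.
- carry_handle (a joint): Carrying handle on the roof: two arms 62 long and a round cross-bar 12 thick, 190 long, along the incubator's y. Turns about that y at x = 12, z = 215 mm (incubator frame). 0 rad: upright; negative: leaning forward over the catches, as it stands at first; 1.571: folded fully back under its spring clip. Stiff hinge, stays where left; 10 to 15 N down on the bar snaps it home.
- carry_bar (a point): Point on the axis of the carrying handle's cross-bar, 45 from its middle towards the door's free edge (-y). Here the bar is clear of the clip and can be gripped or pushed from above through the whole fold; when it is home the roof lies 25 below its axis.
- handle_clip (a point): Where the middle of the cross-bar's axis lies when the handle is home in its spring clip. The clip's housing, behind the bar, is 28 wide along y and rises 34 above the roof.
- main_catch (a point): Midpoint between the two finger pads of the main catch (the taller one, nearer the door's free edge and pull handle), 18 above the roof. Pads: upright plates 28 long along the incubator's x, rising to 32 above the roof, outer faces 27 either side of this point along y (54 overall). Between them a cover 15 wide, 18 high; clear roof outside them. Squeezed, the door springs to 0.12 rad.
- safety_catch (a point): The same point of the safety catch, 90 nearer the hinge: pads 54 overall, 28 long, rising to 28 above the roof, cover 14 high. It stops the door at 0.12 rad; squeezed then and held about 0.5 s it lets the door spring on to 0.27 rad, clear of both catches. Squeezed while the main catch still holds, it does nothing lasting.
- main_jaw_a (a joint): Travel (m) of the main catch's pad on the hinge side (+y) towards the other pad: 0 sprung out, at most 0.012. It frees the door beyond 0.007; both pads must be in at once. Springs: 4 to 7 N at each pad, plus some friction of the noses.
- main_jaw_b (a joint): The same for the main catch's pad on the free-edge side (-y).
- safety_jaw_a (a joint): The same for the safety catch's pad on the hinge side (+y).
- safety_jaw_b (a joint): The same for the safety catch's pad on the free-edge side (-y).
- door (a joint): Door angle, rad: 0 shut, growing as the free edge swings out to the front (-x) about its upright hinge; stop at 1.65. A closing spring pulls it back with 0.2 to 0.5 N m. A sprung roller rides over a tooth from about 0.4 to 0.85 rad (stiff: up to 6 to 9 N at the pull). Let go beyond that, the door swings back and rests on the tooth at about 0.85 rad, only half open.
- door_hinge (a point): Point on the door's upright hinge line, 180 above the bench, the same height as pull_grip.
- pull: Grip of the door's pull handle: upright round steel rod 14 thick, free rounded top 206 above the bench, that revolves on a stem joined to the door at 115. Its axis stands 45 out from the door's front face (38 clear behind it); with the door shut it is 205 from the hinge line towards the free edge and 56 in front of it. Origin on the rod's axis at bench level.
- pull_grip (a point): Point on the axis of the pull handle's rod, 26 below its top: grip it here from above. The rod revolves, so the gripper need not turn with the door.
- sample_bottle: Clear plastic sample bottle, 60 wide, 125 high, in front of the incubator just outside the door's swing; leave alone. Origin at its foot.
- dish_stack: Stack of four Petri dishes, 90 wide, 60 high, beside the incubator; leave alone. Origin at its foot.
- reagent_jar: Brown glass jar, 68 wide, 100 high, behind the incubator; leave alone. Origin at its foot.
- beaker: Glass beaker, 68 wide, 90 high; leave alone. Origin at its foot.
- wash_bottle: White wash bottle, 72 wide, 200 high with its spout; leave alone. Origin at its foot.
- slide_box: Grey box for microscope slides, 95 x 180 x 34; leave alone. Origin at its foot.
- tube_rack: White rack with ten sample tubes, 70 x 160 x 104 high; leave alone. Origin at its foot.

How it is judged:
By the outcome, as a careful person would: the job done as asked, in the order asked, and still so for the second after the job is handed in, while the arm keeps its last pose, push and grip.
It also fails if it takes over 66 s, if anything falls off the work surface, if the arm or the gripper's body presses on something with over 40 N, if the wrist force passes 120 N, or if a joint passes its speed limit or range.

## Working session

There is one attempt and no reset: what is moved stays moved. The work goes in short steps, Python scripts to look and compute and a tool call to move; the robot and the scene stay as the last step left them, time stands still between calls to the robot, and variables do not carry over. Pictures are saved under pics/ and viewed, at most 10 in all, crops included, and the job is handed in when it is done.

Besides the shell and the picture viewer there is one more tool, called after "Request:" as name(argument=value, ...) on one line, values as JSON. servo_tool: Moves the arm, as the interface text tells. Its arguments: {"type":"object","properties":{"targets":{"type":"array"},"claw":{"type":"number"},"newtons":{"type":"number"}},"required":["targets"]}

```bash
mkdir -p pics; cat > h.py <<'E'
import numpy as np, cv2
from bench import status, vision, manip, models
from scipy.spatial.transform import Rotation as R
def cloud(p):
    K=p['K'];d=p['depth'];v,u=np.mgrid[:d.shape[0],:d.shape[1]]
    P=np.stack([(u-K[0,2])/K[0,0]*d,(v-K[1,2])/K[1,1]*d,d],-1)
    Rm=cv2.Rodrigues(np.array(p['rvec'],float))[0]
    W=(P-np.array(p['tvec']).reshape(3))@Rm
    W[d<=0]=np.nan
    return W
def save(p,n): cv2.imwrite('pics/'+n,p['frame'][:,:,::-1])
E
python3 - <<'E'
from h import *
s=status.sense();print({k:np.round(v,3).tolist() for k,v in s.items()})
for c in('top','side'):
    p=vision.get_image(c);save(p,c+'0.png');np.savez(c+'0.npz',**{k:p[k] for k in('frame','depth','K','rvec','tvec')})
    for n in('incubator','carry_handle','main_catch','safety_catch','pull','sample_bottle','main_jaw_a','handle_clip'):
        try:
            for r in models.spot_in(n,p)[:2]:print(c,n,np.round(r['extent']),round(r['confidence'],2))
        except Exception as e:print(n,e)
E
```

```text
{'t': 0.0, 'joints': [-1.309, 0.218, 1.615, 0.0, 1.311, -0.112], 'qvel': [0.001, -0.0, -0.0, -0.001, 0.0, 0.001], 'effort': [0.002, -39.684, -30.385, 0.0, 0.01, -0.0], 'tcp_pos': [0.228, -0.581, 0.244], 'orientation': [0.983, 0.186, -0.0, -0.001], 'wrist_force': [0.615, -0.392, -0.652], 'torque': [-0.02, 0.027, -0.02], 'grip_force': 0.0, 'opening': 0.085}
top incubator [146. 134.  85.  95.] 0.75
top carry_handle [172. 139.  22.  74.] 0.56
top carry_handle [226. 145.   6.   6.] 0.29
top main_catch [145. 136.  88.  97.] 0.63
top safety_catch [146. 135.  87.  94.] 0.82
top safety_catch [205. 131.  26.  89.] 0.53
top pull [227. 147.   5.   6.] 0.6
top sample_bottle [357. 217.  56.  34.] 0.73
top sample_bottle [289. 161.  20.  24.] 0.62
top main_jaw_a [120. 173.  27.  24.] 0.71
top main_jaw_a [195. 138.  19.   6.] 0.65
top handle_clip [146. 133.  84.  98.] 0.81
side incubator [217. 123.  81.  82.] 0.93
side carry_handle [216. 128.  82.  81.] 0.73
side carry_handle [227. 138.  59.   8.] 0.5
side main_catch [218. 125.  81.  82.] 0.85
side main_catch [156. 312.  41.  68.] 0.72
side safety_catch [218. 126.  76.  80.] 0.8
side safety_catch [279. 178.   5.  12.] 0.72
side pull [279. 180.   4.  13.] 0.6
side pull [229. 136.  56.   7.] 0.34
side sample_bottle [251. 242.  20.  29.] 0.59
side sample_bottle [296. 167.  22.  23.] 0.31
side main_jaw_a [286. 154.   5.  15.] 0.47
side handle_clip [220. 126.  77.  83.] 0.85
side handle_clip [157. 311.  38.  69.] 0.66
```

```bash
python3 - <<'E'
from h import *
T=cv2.imread('pics/top0.png');S=cv2.imread('pics/side0.png')
a=cv2.resize(T[110:260,110:310],(800,600),interpolation=cv2.INTER_CUBIC)
cv2.imwrite('pics/t1.png',a)
cv2.imwrite('pics/s1.png',cv2.resize(S[100:300,200:400],(600,600),interpolation=cv2.INTER_CUBIC))
p=np.load('top0.npz');W=cloud(p)
print(p['K'],W[170,250],W[0,0],W[383,511])
# roof
Z=W[...,2];box=np.zeros(Z.shape,bool);box[125:240,135:240]=1
m=box&(abs(Z-.19)<.008)
r=cv2.minAreaRect(W[m][:,:2].astype(np.float32)*1000);print(m.sum(),r,cv2.boxPoints(r))
E
```

```text
[[424.12030775   0.         247.60916206]
 [  0.         424.12030775 187.5325345 ]
 [  0.           0.           1.        ]] [ 0.62865183 -0.09395785 -0.00747569] [ 1.81611562  1.32816646 -0.75120247] [-0.232802   -1.22629312 -0.52040135]
4786 ((564.2023315429688, 93.87409973144531), (281.5145568847656, 264.4749755859375), 3.610991954803467) [[415.39594  216.98389 ]
 [432.05304  -46.966034]
 [713.0087   -29.235687]
 [696.3516   234.71423 ]]
```

View pics/t1.png

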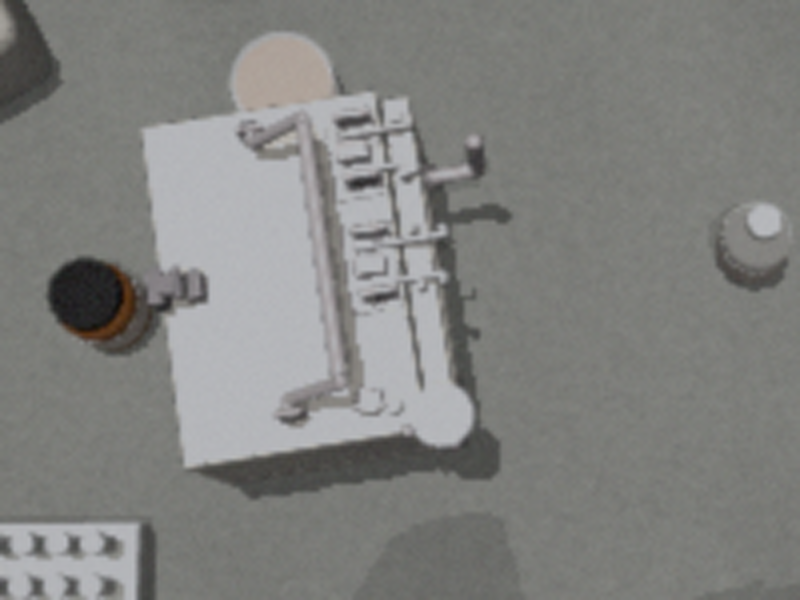

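View pics/s1.png

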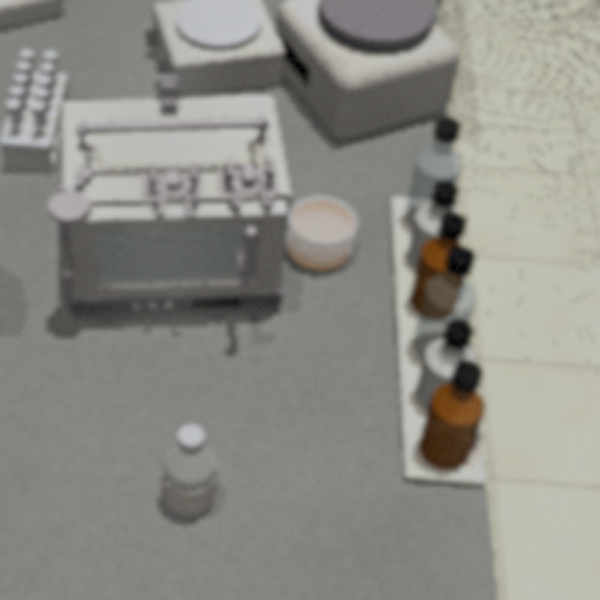

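The top view (crop x4, offset 110) shows the front facing image right. The bar runs (303,120)-(342,385), the main pads are at (352,122) and (362,183), the safety pads at (370,232) and (381,297), the pull top at (475,145), and the clip at (180,287). The side view confirms the handle leaning forward and the bottle standing in front.

```bash
cat >> h.py <<'E'
def ray(p,u,v,z):
    K=p['K'];Rm=cv2.Rodrigues(np.array(p['rvec'],float))[0];C=-Rm.T@np.array(p['tvec']).reshape(3)
    d=Rm.T@np.array([(u-K[0,2])/K[0,0],(v-K[1,2])/K[1,1],1]);return C+d*(z-C[2])/d[2]
E
python3 - <<'E'
from h import *
p=np.load('top0.npz');W=cloud(p);Z=W[...,2]
for n,x,y,z in [('rear +',143,130,.19),('rear hinge',185,465,.19),('front free',375,95,.19),('front hinge',410,430,.19),('main-',352,120,.222),('main+',364,181,.222),('saf-',370,230,.218),('saf+',382,295,.218),('pull',475,143,.206),('clip',180,287,.22),('bar-',303,120,.26),('bar+',342,385,.26),('bottle',763,220,.125)]:
    u,v=110+x/4-.375,110+y/4-.375
    iu,iv=int(round(u)),int(round(v))
    print(n,np.round(ray(p,u,v,z),4),'depthpt',np.round(W[iv,iu],4))
# high points
b=np.zeros(Z.shape,bool);b[125:240,135:240]=1
for lo,hi in((.21,.226),(.235,.245),(.245,.3)):
    m=b&(Z>lo)&(Z<hi);q=W[m];print(lo,m.sum(),np.round([q.min(0),q.max(0),np.median(q,0)],3).tolist())
m=b&(abs(Z-.19)<.006)
# edges of roof: per row left edge (rear)
pts=np.array([[*W[r,np.where(m[r])[0].min()][:2]] for r in range(146,224)])
l=cv2.fitLine(pts.astype(np.float32),cv2.DIST_HUBER,0,.01,.01).ravel();print('rear line',l,np.degrees(np.arctan2(l[1],l[0])))
m=b&(Z>.245)
bp=W[m];l=cv2.fitLine(bp[:,:2].astype(np.float32),cv2.DIST_HUBER,0,.01,.01).ravel();print('bar',l,np.degrees(np.arctan2(l[1],l[0])))
p=np.load('side0.npz');W=cloud(p)
m=np.zeros(W.shape[:2],bool);m[120:165,215:300]=1
q=W[m&(W[...,2]>.235)&(W[...,2]<.35)];print('side bar',len(q),np.round([q.min(0),q.max(0),np.median(q,0)],3).tolist())
print(np.round(W[131:141,256],3).tolist())
E
```

```text
rear + [0.6794 0.2314 0.19  ] depthpt [0.681  0.2336 0.186 ]
rear hinge [0.4181 0.1928 0.19  ] depthpt [0.4179 0.1928 0.1878]
front free [0.7048 0.0508 0.19  ] depthpt [0.706  0.052  0.1902]
front hinge [0.442  0.0235 0.19  ] depthpt [0.441  0.0228 0.2023]
main- [0.6754 0.0648 0.222 ] depthpt [0.6778 0.0651 0.2098]
main+ [0.6276 0.0554 0.222 ] depthpt [0.6304 0.0557 0.2095]
saf- [0.5905 0.0512 0.218 ] depthpt [0.5906 0.0514 0.2196]
saf+ [0.5406 0.042  0.218 ] depthpt [0.5421 0.0426 0.2163]
pull [ 0.6603 -0.0278  0.206 ] depthpt [ 0.6622 -0.0265  0.2038]
clip [0.5487 0.1929 0.22  ] depthpt [0.5494 0.1914 0.2221]
bar- [0.6647 0.0962 0.26  ] depthpt [0.6637 0.0974 0.2597]
bar+ [0.4676 0.0662 0.26  ] depthpt [0.467  0.0663 0.2622]
bottle [ 0.615  -0.2566  0.125 ] depthpt [ 0.6143 -0.2557  0.1225]
0.21 241 [[0.447, 0.033, 0.21], [0.685, 0.219, 0.226], [0.559, 0.11, 0.22]]
0.235 20 [[0.462, 0.089, 0.235], [0.665, 0.128, 0.245], [0.659, 0.112, 0.24]]
0.245 311 [[0.463, 0.064, 0.245], [0.671, 0.117, 0.269], [0.564, 0.082, 0.261]]
rear line [0.9893232  0.14573798 0.51853263 0.2077419 ] 8.380015
bar [0.9894089  0.14515516 0.56459814 0.08293729] 8.346264
side bar 199 [[0.466, 0.062, 0.24], [0.671, 0.103, 0.269], [0.567, 0.082, 0.262]]
[[0.554, 0.206, 0.205], [0.554, 0.211, 0.197], [0.555, 0.192, 0.207], [0.556, 0.184, 0.209], [0.556, 0.181, 0.207], [0.556, 0.183, 0.2], [0.556, 0.181, 0.197], [0.556, 0.178, 0.195], [0.556, 0.179, 0.189], [0.563, 0.081, 0.268]]
```

Request:
servo_tool(targets=[[[0, 0, -0.04], [0, 0, 0.114]], [[0, 0, -0.04], [0, 0, 0.114]], [[0, 0, -0.04], [0, 0, 0]], [[0.0237, -0.0304, 0], [0, 0, 0]], [[0.0237, -0.0304, 0], [0, 0, 0]]])

```text
t: 1.32
tcp_pos: [0.2665, -0.517, 0.3702]
orientation: [0.997, 0.071, 0.001, 0.004]
wrist_force: [1.2, -0.3, -1.4]
opening: 0.0854
grip_force: 0.0
```

Request:
servo_tool(targets=[[[0.0237, -0.0304, 0], [0, 0, 0]], [[0.0237, -0.0304, 0], [0, 0, 0]], [[0.0237, -0.0304, 0], [0, 0, 0]], [[0.0237, -0.0304, 0], [0, 0, 0]], [[0.0237, -0.0304, 0], [0, 0, 0]]])

```text
t: 1.73
tcp_pos: [0.362, -0.3455, 0.3655]
orientation: [0.997, 0.073, 0.0, 0.0]
wrist_force: [0.9, -1.1, 0.3]
opening: 0.0855
grip_force: 0.0
```

Request:
servo_tool(targets=[[[0.0237, -0.0304, 0], [0, 0, 0]], [[0.0237, -0.0304, 0], [0, 0, 0]], [[0.0237, -0.0304, 0], [0, 0, 0]], [[0.0237, -0.0304, 0], [0, 0, 0]], [[0.0237, -0.0304, 0], [0, 0, 0]]])

```text
t: 2.15
tcp_pos: [0.4572, -0.1778, 0.3657]
orientation: [0.997, 0.073, 0.0, 0.0]
wrist_force: [0.4, -0.8, -0.3]
opening: 0.0855
grip_force: 0.0
```

Request:
servo_tool(targets=[[[0.0237, -0.0304, 0], [0, 0, 0]], [[0.0237, -0.0304, 0], [0, 0, 0]], [[0.0237, -0.0304, 0], [0, 0, 0]], [[0, 0, 0], [0, 0, 0]], [[0, 0, 0], [0, 0, 0]]])

```text
t: 2.57
tcp_pos: [0.5142, -0.0772, 0.3652]
orientation: [0.997, 0.075, -0.0, 0.0]
wrist_force: [-1.5, 1.0, -0.3]
opening: 0.0853
grip_force: 0.0
```

```bash
cat >> h.py <<'E'
def fcloud(p):
    K=p['K'];d=p['depth'];v,u=np.mgrid[:d.shape[0],:d.shape[1]]
    a=(u-K[0,2])/K[0,0];b=(v-K[1,2])/K[1,1];r=np.hypot(a,b)+1e-9;t=np.tan(np.minimum(r,1.5))/r
    P=np.stack([a*t*d,b*t*d,d],-1)
    Rm=cv2.Rodrigues(np.array(p['rvec'],float))[0]
    W=(P-np.array(p['tvec']).reshape(3))@Rm;W[d<=0]=np.nan
    return W
O=np.array([.5603,.1217]);EX=np.array([-.1453,.9894]);EY=np.array([-.9894,-.1453])
def inc(W): q=W[...,:2]-O;return np.stack([q@EX,q@EY,W[...,2]],-1)
E
python3 - <<'E'
from h import *
p=vision.get_image('wrist');save(p,'w1.png');np.savez('w1.npz',**{k:p[k] for k in('frame','depth','K','rvec','tvec')})
I=inc(fcloud(p))*1000
# height raster in incubator frame, front band
m=np.isfinite(I[...,0])
for nm,c in(('z>228',(228,300)),('z205-228',(203,228))):
    k=m&(I[...,2]>c[0])&(I[...,2]<c[1])&(abs(I[...,0])<130)&(abs(I[...,1])<150)
    q=I[k];print(nm,k.sum(),np.round([q.min(0),q.max(0),np.median(q,0)]).tolist())
G=np.full((60,75),0);k=m&(I[...,0]>-200)&(I[...,0]<98)&(abs(I[...,1])<148)
q=I[k];gi=((q[:,0]+200)/5).astype(int);gj=((q[:,1]+150)/4).astype(int)
np.maximum.at(G,(gi,gj),q[:,2].astype(int))
im=np.clip((G-150)*2.2,0,255).astype(np.uint8);cv2.imwrite('pics/g1.png',cv2.resize(im,(750,600),interpolation=cv2.INTER_NEAREST))
E
```

```text
z>228 3022 [[-47.0, -106.0, 228.0], [88.0, 101.0, 266.0], [-42.0, -4.0, 263.0]]
z205-228 2920 [[-109.0, -119.0, 203.0], [97.0, 135.0, 228.0], [-66.0, -12.0, 210.0]]
```

View pics/w1.png

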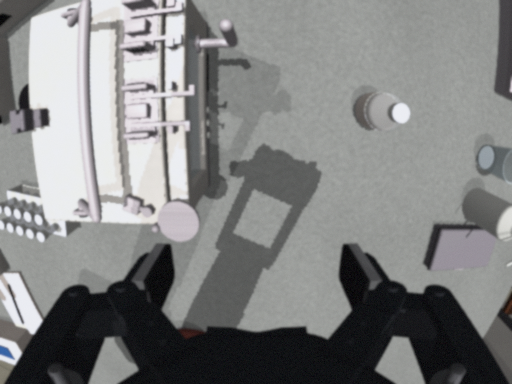

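View pics/g1.png

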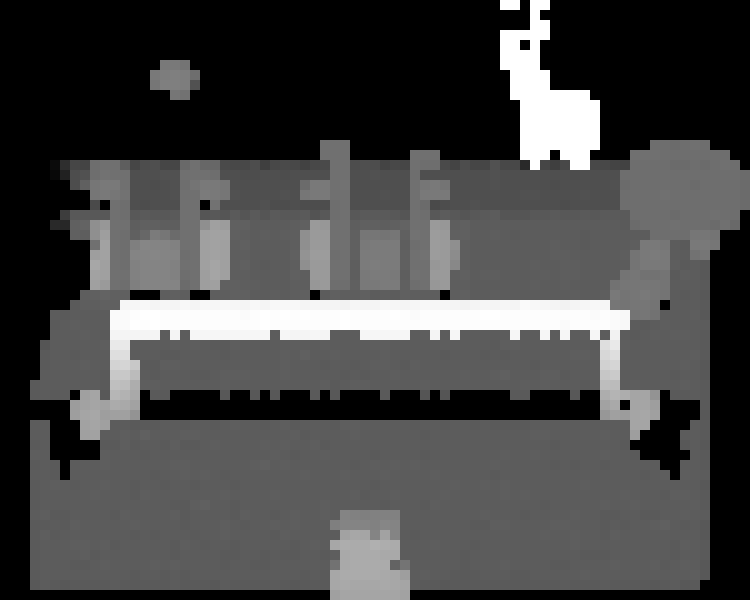

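The wrist view and the height raster agree with the top view to about 2 mm. The bar is at x≈-39 and z≈0.257, and the catch centres are at y≈-86 and +3, x≈-73. Going to the bar.

Request:
servo_tool(targets=[[[0.0238, -0.03, 0], [0, 0, 0]], [[0.0238, -0.03, 0], [0, 0, 0]], [[0.0238, -0.03, 0], [0, 0, 0]], [[0.0238, -0.03, 0], [0, 0, 0]], [[0.0238, -0.03, 0], [0, 0, 0]]], claw=0.05, newtons=30)

```text
t: 3.03
tcp_pos: [0.6103, 0.0859, 0.3655]
orientation: [0.997, 0.071, 0.0, 0.0]
wrist_force: [0.1, -0.2, -0.5]
opening: 0.0503
grip_force: 0.0
```

Request:
servo_tool(targets=[[[0, 0, 0], [0, 0, 0]], [[0, 0, 0.03], [0, 0, 0]], [[0, 0, 0.03], [0, 0, 0]], [[0, 0, 0.03], [0, 0, 0]], [[0, 0, 0], [0, 0, 0]]])

```text
t: 3.45
tcp_pos: [0.6051, 0.0844, 0.2673]
orientation: [0.997, 0.072, -0.007, -0.0]
wrist_force: [-1.5, 0.4, -1.3]
opening: 0.0501
grip_force: 0.0
```

Request:
servo_tool(targets=[[[0, -0.004, 0.01], [0, 0, 0]], [[0, 0, 0.01], [0, 0, 0]], [[0, 0, 0], [0, 0, 0]], [[0, 0, 0], [0, 0, 0]], [[0, 0, 0], [0, 0, 0]]])

```text
t: 3.87
tcp_pos: [0.61, 0.0905, 0.2571]
orientation: [0.997, 0.073, 0.001, 0.0]
wrist_force: [-1.0, -0.3, 0.0]
opening: 0.0499
grip_force: 0.0
```

Request:
servo_tool(targets=[[[0, 0, 0], [0, 0, 0]], [[0, 0, 0], [0, 0, 0]], [[0, 0, 0], [0, 0, 0]], [[0, 0, 0], [0, 0, 0]], [[0, 0, 0], [0, 0, 0]]], claw=0.0)

```text
t: 4.28
tcp_pos: [0.6095, 0.0904, 0.2561]
orientation: [0.997, 0.073, 0.001, 0.0]
wrist_force: [-0.2, -0.6, 2.2]
opening: 0.0113
grip_force: 29.2
```

Request:
servo_tool(targets=[[[0, -0.0053, -0.0053], [0, 0, 0]], [[0, -0.0059, -0.0047], [0, 0, 0]], [[0, -0.0064, -0.0039], [0, 0, 0]], [[0, -0.0068, -0.003], [0, 0, 0]], [[0, -0.0072, -0.0023], [0, 0, 0]]])

```text
t: 4.7
tcp_pos: [0.6054, 0.1185, 0.2762]
orientation: [0.997, 0.072, 0.001, 0.004]
wrist_force: [-0.5, -9.2, 6.0]
opening: 0.0103
grip_force: 29.4
```

Request:
servo_tool(targets=[[[0, -0.0074, -0.0013], [0, 0, 0]], [[0, -0.0075, -0.0005], [0, 0, 0]], [[0, -0.0074, 0.0004], [0, 0, 0]], [[0, -0.0074, 0.0014], [0, 0, 0]], [[0, -0.0072, 0.0022], [0, 0, 0]]])

```text
t: 5.12
tcp_pos: [0.6, 0.1567, 0.2744]
orientation: [0.997, 0.073, 0.001, 0.002]
wrist_force: [-2.0, -2.6, 7.6]
opening: 0.011
grip_force: 30.6
```

Request:
servo_tool(targets=[[[0, -0.0068, 0.0031], [0, 0, 0]], [[0, -0.0064, 0.0039], [0, 0, 0]], [[0, -0.0059, 0.0046], [0, 0, 0]], [[0, -0.0053, 0.0053], [0, 0, 0]], [[0, -0.0046, 0.0059], [0, 0, 0]]])

```text
t: 5.53
tcp_pos: [0.5955, 0.1872, 0.2498]
orientation: [0.997, 0.073, 0.001, 0.0]
wrist_force: [1.8, -3.5, 4.1]
opening: 0.0109
grip_force: 30.0
```

Request:
servo_tool(targets=[[[0, -0.0039, 0.0064], [0, 0, 0]], [[0, -0.0031, 0.0069], [0, 0, 0]], [[0, -0.0022, 0.0071], [0, 0, 0]], [[0, 0, 0], [0, 0, 0]], [[0, 0, 0], [0, 0, 0]]])

```text
t: 5.95
tcp_pos: [0.5942, 0.1958, 0.2284]
orientation: [0.997, 0.073, 0.001, 0.001]
wrist_force: [2.7, -3.7, 3.7]
opening: 0.0108
grip_force: 29.5
```

Request:
servo_tool(targets=[[[0, -0.0014, 0.0074], [0, 0, 0]], [[0, -0.0004, 0.0074], [0, 0, 0]], [[0, 0, 0], [0, 0, 0]], [[0, 0, 0], [0, 0, 0]]], newtons=45)

```text
t: 6.28
tcp_pos: [0.5941, 0.1968, 0.217]
orientation: [0.997, 0.073, 0.001, 0.001]
wrist_force: [-2.7, -9.1, 14.8]
opening: 0.0102
grip_force: 47.6
```

Request:
servo_tool(targets=[[[0, 0, 0.002], [0, 0, 0]], [[0, 0, 0.002], [0, 0, 0]], [[0, 0, 0], [0, 0, 0]]])

```text
t: 6.53
tcp_pos: [0.5942, 0.1968, 0.2168]
orientation: [0.997, 0.073, 0.001, 0.001]
wrist_force: [-9.1, -10.2, 25.9]
opening: 0.0102
grip_force: 48.8
```

Request:
servo_tool(targets=[[[0, 0, -0.004], [0, 0, 0]], [[0, 0, 0], [0, 0, 0]], [[0, 0, 0], [0, 0, 0]], [[0, 0, 0], [0, 0, 0]]], claw=0.04)

```text
t: 6.87
tcp_pos: [0.5918, 0.1987, 0.2119]
orientation: [0.997, 0.073, -0.002, -0.001]
wrist_force: [0.2, -0.1, -0.7]
opening: 0.0401
grip_force: 0.0
```

Request:
servo_tool(targets=[[[0, 0, -0.03], [0, 0, 0]], [[0, 0.01, -0.04], [0, 0, -0.12]], [[0, 0.03, -0.04], [0, 0, -0.12]], [[0, 0.03, -0.02], [0, 0, -0.12]], [[0, 0, 0], [0, 0, -0.12]]])

```text
t: 7.28
tcp_pos: [0.6165, 0.133, 0.3434]
orientation: [0.951, 0.309, 0.005, 0.002]
wrist_force: [0.8, -0.7, 0.1]
opening: 0.0399
grip_force: 0.0
```

```bash
python3 - <<'E'
from h import *
p=vision.get_image('side');W=inc(cloud(p))*1000
I=np.concatenate([W.reshape(-1,3)])
for n in('top','side'):
    q=vision.get_image(n);J=(inc(cloud(q))*1000).reshape(-1,3)
    k=(J[:,0]>20)&(J[:,0]<85)&(abs(J[:,1]+50)<35)&(J[:,2]>200)&(J[:,2]<290)
    print(n,k.sum(),np.round(np.percentile(J[k],[5,50,95],axis=0)).tolist() if k.any() else '')
    save(q,n+'2.png')
print(status.sense()['tcp_pos'])
T=cv2.imread('pics/side2.png');cv2.imwrite('pics/s2c.png',cv2.resize(T[110:220,200:310],(600,600),interpolation=cv2.INTER_CUBIC))
E
```

```text
top 25 [[62.0, -71.0, 214.0], [65.0, -58.0, 218.0], [73.0, -49.0, 223.0]]
side 59 [[62.0, -83.0, 213.0], [66.0, -50.0, 220.0], [71.0, -19.0, 223.0]]
[0.61213424 0.13642573 0.33604138]
```

View pics/s2c.png

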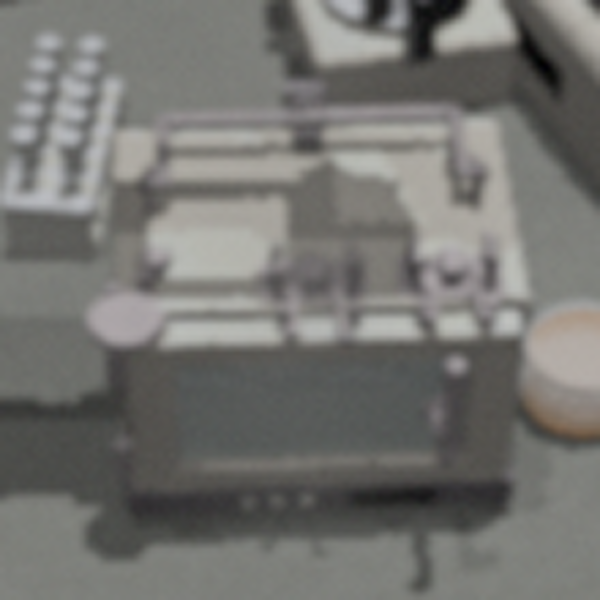

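The side view shows the handle lying back at the clip (bar row ~115, clip at 300,95). Checking its height against the roof from the wrist camera.

```bash
python3 - <<'E'
from h import *
p=vision.get_image('wrist');J=(inc(fcloud(p))*1000).reshape(-1,3);J=J[np.isfinite(J[:,0])]
def f(n,a,b,c,d,lo,hi):
    k=(J[:,0]>a)&(J[:,0]<b)&(J[:,1]>c)&(J[:,1]<d)&(J[:,2]>lo)&(J[:,2]<hi);q=J[k]
    print(n,k.sum(),np.round(np.percentile(q,[2,25,50,75,98],axis=0),1).tolist() if k.any() else '')
f('roof',-20,50,-80,60,180,203)
f('bar-',40,90,-90,-30,205,260);f('bar+',40,90,20,80,205,260);f('clip',50,120,-20,16,205,260)
f('mainpads',-95,-50,-125,-45,210,240);f('safpads',-95,-50,-40,45,210,240)
f('mainpad-',-95,-50,-125,-90,214,240);f('mainpad+',-95,-50,-85,-45,214,240)
f('safpad-',-95,-50,-40,-10,210,240);f('safpad+',-95,-50,10,45,210,240)
print(status.sense()['tcp_pos'],status.sense()['orientation'])
p=vision.get_image('top');J=(inc(cloud(p))*1000).reshape(-1,3);J=J[np.isfinite(J[:,0])]
f('roof',-20,50,-80,60,180,203);f('bar',40,90,-90,-30,205,260)
E
```

```text
roof 7956 [[-18.7, -78.0, 190.0], [-3.9, -53.8, 190.9], [14.3, -25.9, 191.3], [34.3, 4.9, 191.8], [48.8, 51.9, 192.7]]
bar- 968 [[62.2, -88.9, 217.3], [64.7, -76.1, 220.3], [67.6, -62.0, 221.4], [70.6, -46.6, 222.2], [73.9, -31.5, 223.2]]
bar+ 555 [[62.0, 21.0, 217.3], [64.5, 32.8, 220.3], [67.3, 46.1, 221.5], [70.4, 60.1, 222.2], [73.6, 75.0, 223.4]]
clip 1315 [[60.0, -18.3, 207.5], [67.9, -12.2, 221.2], [76.6, -5.7, 224.5], [88.7, 2.1, 226.7], [96.8, 13.7, 228.5]]
mainpads 577 [[-83.4, -116.0, 210.1], [-75.9, -112.2, 218.2], [-69.0, -88.4, 222.7], [-62.2, -65.6, 223.6], [-57.4, -61.7, 224.7]]
safpads 205 [[-82.1, 22.3, 210.5], [-75.3, 23.0, 214.7], [-68.6, 23.8, 218.4], [-62.7, 25.7, 219.5], [-58.1, 28.2, 220.9]]
mainpad- 249 [[-83.5, -116.3, 215.0], [-76.1, -114.3, 221.7], [-69.0, -112.6, 223.1], [-62.4, -110.8, 223.7], [-57.5, -109.1, 224.8]]
mainpad+ 241 [[-83.6, -67.5, 214.4], [-77.2, -66.7, 220.8], [-70.0, -65.2, 223.0], [-63.1, -63.3, 223.7], [-57.6, -60.4, 224.6]]
safpad- 0 
safpad+ 205 [[-82.1, 22.3, 210.5], [-75.3, 23.0, 214.7], [-68.6, 23.8, 218.4], [-62.7, 25.7, 219.5], [-58.1, 28.2, 220.9]]
[0.61159098 0.13675916 0.33512526] [ 0.95185235  0.30654942 -0.00190159 -0.00097001]
roof 574 [[-19.1, -75.1, 184.3], [-9.8, -36.0, 187.7], [0.0, 3.9, 189.3], [10.1, 38.2, 191.1], [38.3, 58.8, 194.9]]
bar 21 [[61.5, -66.0, 214.0], [63.2, -59.9, 216.8], [65.3, -55.9, 218.4], [68.3, -51.7, 220.3], [72.8, -48.9, 224.0]]
```

Handle is home: the bar top is 31 mm above the roof. Now hovering over the main catch, with the fingers closing along the incubator's y.

Request:
servo_tool(targets=[[[0, 0, 0], [0, 0, -0.1216]], [[0, 0, 0], [0, 0, -0.1216]], [[0, 0, 0], [0, 0, -0.1216]], [[0, 0, 0], [0, 0, -0.1216]], [[0, 0, 0], [0, 0, -0.1216]]], claw=0.072)

```text
t: 7.95
tcp_pos: [0.6114, 0.1373, 0.3352]
orientation: [0.814, 0.581, -0.002, -0.001]
wrist_force: [-0.2, 0.5, -0.5]
opening: 0.0722
grip_force: 0.0
```

Request:
servo_tool(targets=[[[0, 0, 0], [0, 0, -0.1216]], [[0, 0, 0], [0, 0, -0.1216]], [[0, 0, 0], [0, 0, -0.1216]], [[0, 0, 0], [0, 0, -0.1216]], [[0, 0, 0], [0, 0, 0]]])

```text
t: 8.37
tcp_pos: [0.6115, 0.1372, 0.3353]
orientation: [0.652, 0.758, -0.001, -0.001]
wrist_force: [-0.1, 0.2, 0.0]
opening: 0.0722
grip_force: 0.0
```

Request:
servo_tool(targets=[[[-0.026, 0.0115, 0.015], [0, 0, 0]], [[-0.026, 0.0115, 0.015], [0, 0, 0]], [[-0.0255, 0.0115, 0.015], [0, 0, 0]], [[0, 0, 0], [0, 0, 0]], [[0, 0, 0], [0, 0, 0]]])

```text
t: 8.78
tcp_pos: [0.6572, 0.0642, 0.2891]
orientation: [0.654, 0.756, -0.002, -0.002]
wrist_force: [-0.1, 0.4, 1.1]
opening: 0.0719
grip_force: 0.0
```

```bash
python3 - <<'E'
from h import *
p=vision.get_image('wrist');save(p,'w3.png');J=(inc(fcloud(p))*1000).reshape(-1,3);J=J[np.isfinite(J[:,0])]
def f(n,a,b,c,d,lo,hi):
    k=(J[:,0]>a)&(J[:,0]<b)&(J[:,1]>c)&(J[:,1]<d)&(J[:,2]>lo)&(J[:,2]<hi);q=J[k]
    print(n,k.sum(),np.round(np.percentile(q,[2,25,50,75,98],axis=0),1).tolist() if k.any() else '')
f('mainpad-',-95,-50,-125,-90,216,235);f('mainpad+',-95,-50,-85,-45,216,235)
f('safpad-',-95,-50,-40,-10,212,235);f('safpad+',-95,-50,10,45,212,235)
f('bar-',40,90,-90,-30,205,260);f('roof',-20,50,-80,60,180,203)
s=status.sense();print(s['tcp_pos'],s['orientation'],inc(np.array(s['tcp_pos']))*1000)
E
```

```text
mainpad- 353 [[-84.1, -116.0, 217.1], [-77.0, -113.6, 222.0], [-69.8, -112.0, 223.1], [-63.3, -110.4, 223.7], [-57.9, -109.4, 224.6]]
mainpad+ 373 [[-83.9, -67.3, 216.9], [-77.3, -66.2, 222.1], [-70.2, -64.5, 223.2], [-63.5, -62.8, 223.8], [-57.9, -60.1, 224.8]]
safpad- 363 [[-84.5, -26.7, 212.8], [-77.4, -25.0, 216.6], [-70.1, -23.8, 219.0], [-63.6, -22.0, 219.7], [-58.0, -20.0, 220.6]]
safpad+ 343 [[-84.5, 22.2, 212.4], [-77.6, 23.0, 216.1], [-70.5, 23.9, 218.8], [-63.7, 25.8, 219.7], [-58.2, 28.8, 220.9]]
bar- 1466 [[62.0, -89.3, 216.5], [63.9, -75.3, 220.0], [66.4, -60.8, 221.3], [69.3, -45.6, 222.1], [73.1, -31.3, 223.4]]
roof 14134 [[-18.5, -77.3, 189.9], [-2.4, -49.9, 190.9], [15.0, -17.9, 191.4], [32.3, 17.7, 191.8], [48.6, 56.4, 192.8]]
[0.65747226 0.0650955  0.2907264 ] [ 0.6535295   0.75689872 -0.00083655 -0.00168054] [-70.12361609 -87.91759606 290.72639826]
```

View pics/w3.png

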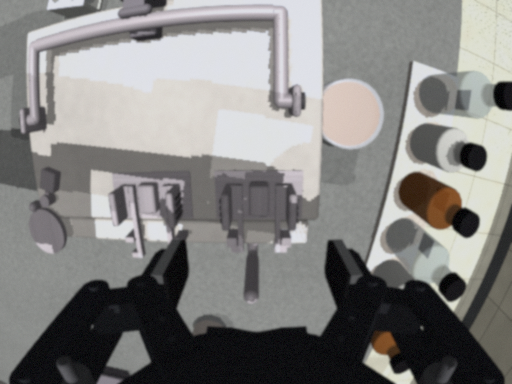

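The wrist view shows both main pads (columns ~222 and ~290, row 205) centred between the fingers. The TCP is within 1 mm of their middle, so I'll descend and squeeze.

Request:
servo_tool(targets=[[[0, 0, 0.026], [0, 0, 0]], [[0, 0, 0.026], [0, 0, 0]], [[0, 0, 0.0265], [0, 0, 0]], [[0, 0, 0], [0, 0, 0]], [[0, 0, 0], [0, 0, 0]]])

```text
t: 9.25
tcp_pos: [0.6567, 0.066, 0.2128]
orientation: [0.652, 0.758, -0.001, -0.002]
wrist_force: [0.1, 0.1, 0.6]
opening: 0.0717
grip_force: 0.0
```

Request:
servo_tool(targets=[[[0, 0, 0], [0, 0, 0]], [[0, 0, 0], [0, 0, 0]], [[0, 0, 0], [0, 0, 0]], [[0, 0, 0], [0, 0, 0]], [[0, 0, 0], [0, 0, 0]]], claw=0.032, newtons=35)

```text
t: 9.67
tcp_pos: [0.6598, 0.0653, 0.2198]
orientation: [0.652, 0.758, 0.002, 0.002]
wrist_force: [-3.4, 1.4, 8.0]
opening: 0.0319
grip_force: 7.7
```

Request:
servo_tool(targets=[[[0, 0, 0], [0, 0, 0]], [[0, 0, 0], [0, 0, 0]], [[0, 0, 0], [0, 0, 0]], [[0, 0, 0], [0, 0, 0]], [[0, 0, 0], [0, 0, 0]]])

```text
t: 10.08
tcp_pos: [0.6598, 0.0653, 0.2198]
orientation: [0.652, 0.758, 0.002, 0.002]
wrist_force: [-4.1, 1.0, 8.4]
opening: 0.0323
grip_force: 7.6
```

```bash
cat >> h.py <<'E'
def pull(cams=('side','top','wrist')):
    for n in cams:
        p=vision.get_image(n);J=(inc((fcloud if n=='wrist' else cloud)(p))*1000).reshape(-1,3)
        k=(J[:,0]>-240)&(J[:,0]<-128)&(J[:,1]>-140)&(J[:,1]<-30)&(J[:,2]>185)&(J[:,2]<212);q=J[k]
        print('pull',n,k.sum(),np.round(np.median(q,0),1) if k.any() else '')
E
python3 - <<'E'
from h import *
pull()
E
```

```text
pull side 81 [-136.1  -76.   188.4]
pull top 58 [-136.3  -73.1  190.8]
pull wrist 634 [-131.1  -98.5  185.7]
```

```bash
sed -i 's/J\[:,2\]>185/J[:,2]>196/' h.py; python3 - <<'E'
from h import *
pull()
p=vision.get_image('side');save(p,'side3.png');T=cv2.imread('pics/side3.png');cv2.imwrite('pics/s3c.png',cv2.resize(T[120:220,200:310],(660,600),interpolation=cv2.INTER_CUBIC))
q=np.load('w1.npz');J=(inc(fcloud(q))*1000).reshape(-1,3)
k=(J[:,0]>-240)&(J[:,0]<-128)&(J[:,1]>-140)&(J[:,1]<-30)&(J[:,2]>196)&(J[:,2]<212);print('before',k.sum(),np.median(J[k],0))
E
```

```text
pull side 22 [-158.   -73.   202.8]
pull top 27 [-181.2  -71.7  201.3]
pull wrist 130 [-129.1 -107.3  202.9]
before 164 [-161.19820195  -79.48166429  204.6975451 ]
```

View pics/s3c.png

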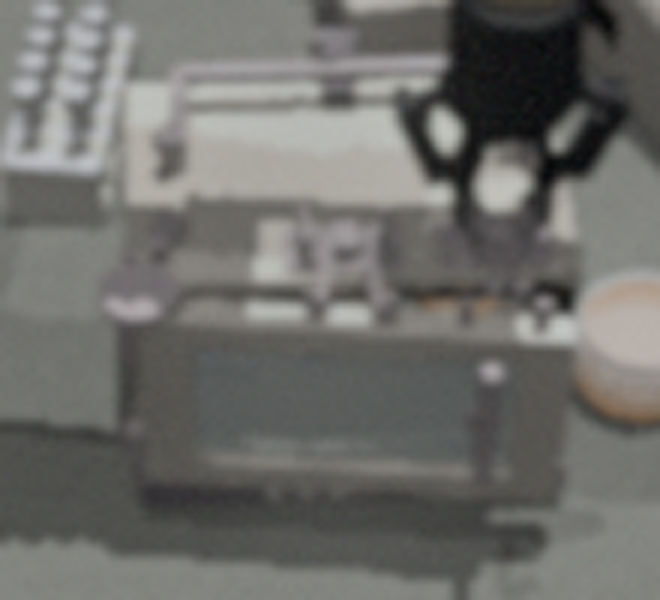

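The side view shows the door ajar: there is a gap at the free side (row ~300, columns 430-560) and the pull moved about 20 mm. On to the safety catch.

Request:
servo_tool(targets=[[[0, 0, 0], [0, 0, 0]], [[0, 0, 0], [0, 0, 0]], [[0, 0, 0], [0, 0, 0]], [[0, 0, -0.025], [0, 0, 0]], [[0, 0, -0.025], [0, 0, 0]]], claw=0.072)

```text
t: 10.85
tcp_pos: [0.657, 0.0643, 0.2619]
orientation: [0.652, 0.758, -0.002, -0.002]
wrist_force: [0.6, 0.1, 0.8]
opening: 0.0719
grip_force: 0.0
```

Request:
servo_tool(targets=[[[0, -0.0295, 0], [0, 0, 0]], [[0, -0.0295, 0], [0, 0, 0]], [[0, -0.0295, 0], [0, 0, 0]], [[0, 0, 0], [0, 0, 0]], [[0, 0, 0], [0, 0, 0]]])

```text
t: 11.27
tcp_pos: [0.5698, 0.0512, 0.2639]
orientation: [0.653, 0.758, -0.0, 0.0]
wrist_force: [0.3, 0.3, 0.6]
opening: 0.0718
grip_force: 0.0
```

```bash
python3 - <<'E'
from h import *
s=status.sense();print(s['tcp_pos'],s['orientation'],s['opening'],inc(np.array(s['tcp_pos']))*1000)
pull()
p=vision.get_image('wrist');J=(inc(fcloud(p))*1000).reshape(-1,3)
k=lambda a,b:J[(abs(J[:,0]+70)<20)&(J[:,1]>a)&(J[:,1]<b)&(J[:,2]>212)&(J[:,2]<230)]
for a,b in((-40,-10),(10,45)):
    q=k(a,b);print(len(q),np.round(np.percentile(q,[2,50,98],axis=0),1).tolist() if len(q) else '')
E
```

```text
[0.56978759 0.0511672  0.26393776] [ 6.52552137e-01  7.57743776e-01 -3.91492545e-06  2.81886355e-04] 0.07178444800396798 [-71.16369777   0.86139555 263.93776123]
pull side 23 [-184.5  -73.   202.4]
pull top 28 [-180.5  -71.7  202.3]
pull wrist 72 [-129.6 -109.9  203.6]
419 [[-84.0, -26.0, 212.8], [-69.6, -22.0, 219.2], [-58.1, -19.4, 220.7]]
448 [[-84.4, 22.9, 212.9], [-70.2, 25.6, 219.1], [-58.2, 30.0, 220.8]]
```

Centred to about 1 mm. Descending, squeezing and holding for 1 s.

Request:
servo_tool(targets=[[[0, 0, 0.026], [0, 0, 0]], [[0, 0, 0.025], [0, 0, 0]], [[0, 0, 0], [0, 0, 0]], [[0, 0, 0], [0, 0, 0]]])

```text
t: 11.8
tcp_pos: [0.5702, 0.0515, 0.2115]
orientation: [0.652, 0.758, -0.001, -0.002]
wrist_force: [0.5, 0.2, 0.1]
opening: 0.072
grip_force: 0.0
```

Request:
servo_tool(targets=[[[0, 0, 0], [0, 0, 0]], [[0, 0, 0], [0, 0, 0]], [[0, 0, 0], [0, 0, 0]], [[0, 0, 0], [0, 0, 0]], [[0, 0, 0], [0, 0, 0]]], claw=0.032)

```text
t: 12.22
tcp_pos: [0.5711, 0.0513, 0.2171]
orientation: [0.652, 0.758, -0.0, 0.0]
wrist_force: [-6.4, -0.2, 9.1]
opening: 0.0322
grip_force: 9.0
```

Request:
servo_tool(targets=[[[0, 0, 0], [0, 0, 0]], [[0, 0, 0], [0, 0, 0]], [[0, 0, 0], [0, 0, 0]], [[0, 0, 0], [0, 0, 0]], [[0, 0, 0], [0, 0, 0]]])

```text
t: 12.63
tcp_pos: [0.5711, 0.0513, 0.2172]
orientation: [0.652, 0.758, -0.0, 0.001]
wrist_force: [-5.9, -1.2, 8.3]
opening: 0.0326
grip_force: 8.9
```

Request:
servo_tool(targets=[[[0, 0, 0], [0, 0, 0]], [[0, 0, 0], [0, 0, 0]], [[0, 0, 0], [0, 0, 0]], [[0, 0, 0], [0, 0, 0]], [[0, 0, 0], [0, 0, 0]]])

```text
t: 13.05
tcp_pos: [0.5711, 0.0513, 0.2171]
orientation: [0.652, 0.758, -0.0, 0.001]
wrist_force: [-6.1, -0.6, 8.0]
opening: 0.032
grip_force: 8.9
```

```bash
python3 - <<'E'
from h import *
pull()
E
```

```text
pull side 33 [-170.   -62.   203.4]
pull top 34 [-187.8  -60.4  202.3]
pull wrist 96 [-150.5  -61.6  202.9]
```

Request:
servo_tool(targets=[[[0, 0, 0], [0, 0, 0]], [[0, 0, 0], [0, 0, 0]], [[0, 0, 0], [0, 0, 0]], [[0, 0, -0.04], [0, 0, 0]], [[0, 0, -0.04], [0, 0, 0]]], claw=0.06)

```text
t: 13.62
tcp_pos: [0.5691, 0.0516, 0.2906]
orientation: [0.652, 0.758, -0.002, -0.003]
wrist_force: [1.3, -0.9, -0.2]
opening: 0.0597
grip_force: 0.0
```

Request:
servo_tool(targets=[[[-0.03, 0.01, 0], [0, 0, 0]], [[-0.03, 0.02, 0], [0, 0, 0]], [[0, 0, 0], [0, 0, 0]]])

```text
t: 13.87
tcp_pos: [0.6138, -0.0077, 0.2953]
orientation: [0.654, 0.757, 0.001, 0.004]
wrist_force: [0.0, -0.8, -0.3]
opening: 0.0603
grip_force: 0.0
```

```bash
python3 - <<'E'
from h import *
s=status.sense();print(s['tcp_pos'],s['orientation'],s['opening'],inc(np.array(s['tcp_pos']))*1000)
for n in('wrist','top','side'):
    p=vision.get_image(n);J=(inc((fcloud if n=='wrist' else cloud)(p))*1000)
    if n=='wrist':save(p,'w4.png')
    k=(J[...,0]>-250)&(J[...,0]<-190)&(J[...,1]>-100)&(J[...,1]<-30)&(J[...,2]>196)&(J[...,2]<215);q=J[k]
    print(n,k.sum(),np.round(np.percentile(q,[2,50,98],axis=0),1).tolist() if k.any() else '')
E
```

```text
[ 0.61381457 -0.00770723  0.29532154] [0.6536017  0.75682556 0.00127577 0.00427239] 0.06033385469601552 [-135.81117848  -34.14444802  295.32153704]
wrist 216 [[-214.8, -66.0, 196.8], [-208.2, -59.3, 204.2], [-204.5, -52.9, 207.5]]
top 17 [[-217.5, -65.3, 200.1], [-212.2, -57.7, 202.6], [-207.2, -52.4, 206.9]]
side 14 [[-216.3, -64.0, 197.2], [-213.4, -60.0, 203.2], [-208.0, -53.8, 208.4]]
```

View pics/w4.png

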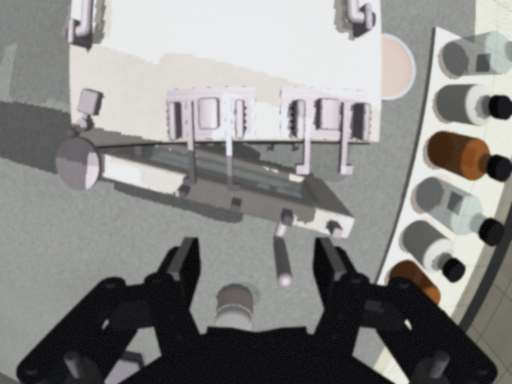

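The wrist view shows the door at about 0.27 rad, clear of both catches, with the pull top at (285,281), i.e. incubator (-210,-59). Turning the gripper to close along the swing and moving above the pull.

Request:
servo_tool(targets=[[[0, 0, 0], [0, 0, -0.117]], [[0, 0, 0], [0, 0, -0.117]], [[0, 0, 0], [0, 0, -0.117]], [[0, 0, 0], [0, 0, -0.117]], [[0, 0, 0], [0, 0, -0.117]]], claw=0.042)

```text
t: 14.43
tcp_pos: [0.6088, -0.0021, 0.2929]
orientation: [0.403, 0.915, 0.0, -0.0]
wrist_force: [0.6, -0.0, 0.1]
opening: 0.0421
grip_force: 0.0
```

Request:
servo_tool(targets=[[[0, 0, 0], [0, 0, -0.117]], [[0, 0, 0], [0, 0, -0.117]], [[-0.0346, -0.0185, 0], [0, 0, 0]], [[-0.0346, -0.0185, 0], [0, 0, 0]], [[0, 0, 0], [0, 0, 0]]])

```text
t: 14.85
tcp_pos: [0.6471, -0.0774, 0.2927]
orientation: [0.298, 0.955, -0.002, 0.001]
wrist_force: [-0.6, 0.6, -1.1]
opening: 0.0422
grip_force: 0.0
```

```bash
python3 - <<'E'
from h import *
s=status.sense();print(s['tcp_pos'],s['orientation'],s['joints'],inc(np.array(s['tcp_pos']))*1000)
for n in('wrist','top','side'):
    p=vision.get_image(n);J=(inc((fcloud if n=='wrist' else cloud)(p))*1000)
    k=(J[...,0]>-250)&(J[...,0]<-190)&(J[...,1]>-100)&(J[...,1]<-30)&(J[...,2]>196)&(J[...,2]<215);q=J[k]
    print(n,k.sum(),np.round(np.percentile(q,[2,50,98],axis=0),1).tolist() if k.any() else '')
E
```

```text
[ 0.64709589 -0.07738429  0.29270318] [ 0.29797575  0.95457105 -0.00152662  0.00149732] [-0.22517124  0.23852833  1.4984931  -0.00332297  1.40182254 -1.19026908] [-209.5854422   -56.94890297  292.70317845]
wrist 266 [[-216.9, -64.9, 197.1], [-210.0, -58.1, 204.9], [-204.7, -53.2, 207.5]]
top 17 [[-217.5, -64.4, 197.0], [-212.0, -56.9, 200.8], [-207.4, -52.0, 210.2]]
side 16 [[-219.6, -63.7, 197.4], [-214.0, -59.9, 202.6], [-209.7, -53.7, 209.6]]
```

Request:
servo_tool(targets=[[[0, -0.001, 0.0375], [0, 0, 0]], [[0, 0, 0.0375], [0, 0, 0]], [[0, 0, 0.0375], [0, 0, 0]], [[0, 0, 0], [0, 0, 0]], [[0, 0, 0], [0, 0, 0]]])

```text
t: 15.42
tcp_pos: [0.6421, -0.0719, 0.1778]
orientation: [0.296, 0.955, -0.0, -0.004]
wrist_force: [0.5, 0.0, 1.8]
opening: 0.042
grip_force: 0.0
```

Request:
servo_tool(targets=[[[0, 0, 0], [0, 0, 0]], [[0, 0, 0], [0, 0, 0]], [[0, 0, 0], [0, 0, 0]], [[0, 0, 0], [0, 0, 0]], [[0, 0, 0], [0, 0, 0]]], claw=0.0, newtons=60)

```text
t: 15.83
tcp_pos: [0.6468, -0.0745, 0.1849]
orientation: [0.297, 0.955, 0.0, 0.003]
wrist_force: [-1.0, 0.0, 7.8]
opening: 0.0121
grip_force: 58.5
```

Rod gripped. Swinging the door along the arc.

Request:
servo_tool(targets=[[[-0.0032, -0.0182, 0], [0, 0, 0]], [[-0.0016, -0.0184, 0], [0, 0, 0]], [[0, -0.0185, 0], [0, 0, 0]], [[0.0016, -0.0184, 0], [0, 0, 0]]])

```text
t: 16.17
tcp_pos: [0.6104, -0.1344, 0.1849]
orientation: [0.297, 0.955, 0.004, 0.006]
wrist_force: [4.7, 6.1, 3.6]
opening: 0.0124
grip_force: 59.1
```

Request:
servo_tool(targets=[[[0.0032, -0.0182, 0], [0, 0, 0]], [[0.0048, -0.0179, 0], [0, 0, 0]], [[0.0063, -0.0174, 0], [0, 0, 0]], [[0.0078, -0.0168, 0], [0, 0, 0]]])

```text
t: 16.5
tcp_pos: [0.5506, -0.1826, 0.1849]
orientation: [0.297, 0.955, 0.001, 0.005]
wrist_force: [2.6, 3.0, 6.7]
opening: 0.0127
grip_force: 59.2
```

Request:
servo_tool(targets=[[[0.0092, -0.016, 0], [0, 0, 0]], [[0.0106, -0.0152, 0], [0, 0, 0]], [[0.0119, -0.0142, 0], [0, 0, 0]], [[0.0131, -0.0131, 0], [0, 0, 0]]])

```text
t: 16.83
tcp_pos: [0.4808, -0.2059, 0.1849]
orientation: [0.297, 0.955, 0.0, 0.005]
wrist_force: [3.6, 2.6, 6.9]
opening: 0.0122
grip_force: 59.2
```

Request:
servo_tool(targets=[[[0.0142, -0.0119, 0], [0, 0, 0]], [[0.0151, -0.0106, 0], [0, 0, 0]], [[0.016, -0.0093, 0], [0, 0, 0]], [[0, 0, 0], [0, 0, 0]], [[0, 0, 0], [0, 0, 0]]])

```text
t: 17.25
tcp_pos: [0.4249, -0.2068, 0.1848]
orientation: [0.297, 0.955, -0.001, 0.005]
wrist_force: [2.4, 0.5, 4.6]
opening: 0.0122
grip_force: 59.0
```

```bash
python3 - <<'E'
from h import *
from scipy.optimize import least_squares
s=status.sense();print(s['tcp_pos'],s['wrist_force'],s['opening'],s['grip_force'],s['t'])
P=np.array([[.6468,-.0745],[.6104,-.1344],[.5506,-.1826],list(s['tcp_pos'][:2])])
r=least_squares(lambda c:np.hypot(*(P-c).T)-.2125,[.45,0]).x;print('hinge',r,np.hypot(*(P-r).T))
for q in P:
    d=inc(np.r_[q,0])-inc(np.r_[r,0]);print(np.arctan2(-d[0],-d[1])-np.arctan2(56,205))
p=vision.get_image('top');save(p,'t5.png');T=cv2.imread('pics/t5.png')
q=vision.get_image('side');save(q,'s5.png');S=cv2.imread('pics/s5.png')
cv2.imwrite('pics/c5.png',np.hstack([cv2.resize(x,(400,400),interpolation=cv2.INTER_CUBIC) for x in(T[110:290,130:310],S[100:280,200:380])]))
for n in('sample_bottle','dish_stack'):print([(np.round(x['extent']),round(x['confidence'],2)) for x in models.spot_in(n,p)[:2]])
E
```

```text
[ 0.42492448 -0.20679597  0.18484663] [2.37925372 0.47866628 4.55614688] 0.012220986727372938 59.042832255363464 17.25
hinge [0.44942974 0.00428624] [0.21251421 0.21247423 0.21251326 0.21249989]
0.25894880250843827
0.5903191926828142
0.953770562512601
1.5655220252134705
[(array([290., 160.,  18.,  23.]), 0.57)]
[(array([167., 120.,  28.,  19.]), 0.57), (array([145., 135., 129.,  97.]), 0.31)]
```

View pics/c5.png

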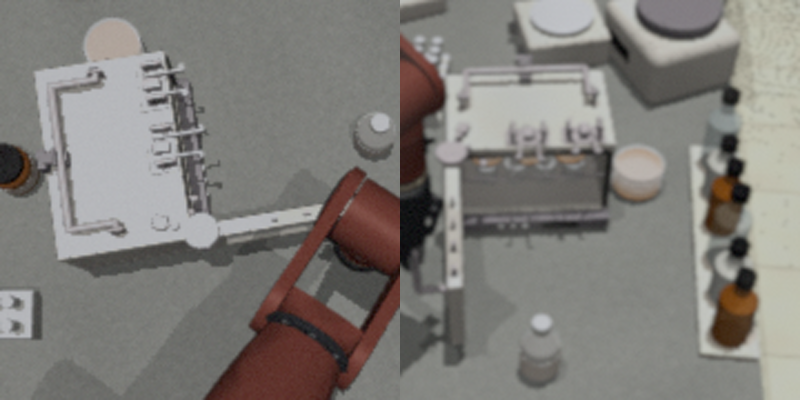

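The door stands square to the front at 1.566 rad (top view: door from (200,230) to (320,215)) and is still gripped. The handle is home in its clip, and the bottle and dishes have not moved. Handing in.

```bash
python3 -c "
from h import *
print(manip.job_done())"
```

```text
the job is handed in; nothing more can be done
None
```

The incubator is open and handed in: the handle is folded back in its rear clip, both catches were squeezed in order, and the arm is holding the door by its pull handle at about 1.57 rad; the other things look undisturbed in the final pictures.

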